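# Fit the snap ring on the bomb head

## Robot

A 6-joint arm with a two-finger parallel gripper is mounted at the origin on the work surface. World frame = base frame: x ahead of the robot, y to its left, z up, the work surface at z = 0. Lengths are in m, angles in degrees, forces in N, time in s.
With the tool pointing down it reaches from about 0.25 to 0.775 m from the base axis. Payload 4 kg.
Tool frame: the origin (TCP) lies on the centre line of the jaws, within the pads' length; the fingertips stand 14 mm ahead of it and the grasp point (between the pads) lies 5 mm behind it (ctrl.nose_length is the distance from the TCP to the fingertips, in m); z points along the fingers, y is the line along which they close (so a half turn about z gives the same grasp; the last joint's range is limited). The gripper opens to 85 mm and grips with 20 to 120 N. Pads are 22 mm wide; open, the fingers measure 114 mm over their backs; the gripper's body (76 mm by 85 mm) begins 54 mm behind the grasp point. The pads swing forward as they close: fully open they stand 13 mm farther back than shut.
Start: joints at [68.978, 4.996, 78.535, -0, 96.463, -5.907], TCP at [0.143, 0.531, 0.214] pointing down, gripper open.
Joint ranges: [-177.83, 177.83], [-43.37, 116.18], [15.69, 146.23], [-61.86, 241.86], [9.47, 152.12], [-147.06, 147.06]. Speed limits (degrees/s): [159.86, 159.86, 180, 180, 180, 180].

## Interface

Orientations are given as a 3x3 rotation matrix whose columns are the frame's x, y, z axes.
In Python, from plant import ctrl gives the robot as it stands. Calls block until the motion is done:
- ctrl.move_to(position, orientation): joint-space move of the TCP to a pose.
- ctrl.move_linear(position, max_speed=0.15, orientation=None, guard=None): straight line of the TCP; orientation=None keeps the orientation; max_speed is the mean speed in m/s. With guard (N) it stops when the force on the tool has changed by that much, and returns True; else False.
- ctrl.move_joints(angles): joint-space move.
- ctrl.gripper_to(opening, force=None): finger opening in m; force is the grip in N (None keeps the last); returns when the fingers have stopped.
- ctrl.wait(seconds).
- ctrl.ik(position, orientation): joint angles nearest the present ones, or None.
- ctrl.get_image(name): name is "side" or "top" or "wrist"; returns a dict with "pixels" (420x560x3 uint8, red, green, blue), "depth" (420x560 float32, m along the optical axis (not along the pixel's ray), 0 where there is no reading), "fov_y" (degrees; the focal length in pixels is half the picture's height over the tangent of half this angle, whatever the lens; pixels are square), "cx", "cy" (the principal point, pixels), "R" (3x3) and "t" (3): a world point X has camera coordinates R X + t. Camera axes: x right, y down, z forward; pixel columns grow to the right and rows downward; lengths in m; the calibration is good to about 2 mm. A picture is of the moment at which its call begins.
A pose or a line that the arm cannot do raises ctrl.MotionError and nothing moves.
- ctrl.close_job(): hands the job in; it is judged then, once.
Trained networks look in the newest picture that a camera, given by its name, has taken for a name from the list of things; names that differ only in an ending like _2 or _b are one class to them, and where a whole thing is asked for, a point or a joint stands for the part that bears it (a point fixed in the world has none). Each returns a list of dicts, best first, with "conf" (0 to 1); they miss things now and then, are a little off and sometimes report something else, mostly with a low value. They report only what shows in the picture. A call takes as long as a camera call. They do not tell look-alikes from the thing itself.
- ctrl.recognise(camera, name): "pixel" ([column, row] in pixels, amid what is visible of it).
- ctrl.masks_of(camera, name): "mask" (420x560 bool, what is visible of it) and "pixel" ([column, row] in pixels, amid what is visible of it).
- ctrl.landmark_of(camera, name): "pixel" ([column, row] in pixels: a listed point, or the origin of a listed thing).
Readings, each from a call of its own:
- ctrl.current_time_s(): time.
- ctrl.current_qpos(): joint angles.
- ctrl.current_joint_velocities(): joint speeds.
- ctrl.current_joint_efforts(): joint torques, N m.
- ctrl.current_position(): TCP position.
- ctrl.current_eef_rot(): TCP orientation.
- ctrl.current_wrist_force(): force on the tool from outside, world axes, zero at the start.
- ctrl.current_torque(): the same for the moment, N m.
- ctrl.current_finger_gap(): finger opening in m.
- ctrl.current_finger_force(): force on a finger pad.
Only numpy, scipy, OpenCV 4.12 (cv2) and the standard library are available. Lean on these libraries where they do the work, as an engineer would, in place of code of your own. Each camera call takes 0.05 s, during which the arm holds its last target. There are 200 camera calls.

## Task

Take the snap-ring pliers from the blue rack and, without touching the ring with the fingers, spread the snap ring with them, lift it well off its orange seat and lower it over the post of the bomb head until it lies level in front of the groove, just above the brass washer or lightly on it. Finish holding it right there: the pliers stay in the gripper and squeezed, so that the ring stays spread around the groove and has not snapped in, and neither ring nor pliers press on the head. Leave the other loose things on the bench where they are.

Things in the scene. Friction and masses are not known exactly. Their poses are not given: they have to be found in the camera images.
- pliers: Snap-ring pliers, red handles, standing tips down in the blue rack. Origin on the pivot, z up to the handles, y across them. Squeezing the handles opens the tips. Flats to grip: 43 to 71 mm above the pivot, 16 mm wide along x, 63 mm apart outside at rest. Handle ends 82 above, tips 85 below the pivot. 150 g. A spring holds them open, 10 N; 22 N with the ring spread.
- tip_l (a point): Left (+y) tip of the pliers, its knurled neck (4.4 mm thick, 9 mm long) just above the round foot (6.4 mm wide, 2 mm thick) that ends it and keeps the ring from dropping off. Above the neck the 7 mm jaw begins. At rest the tips stand 20 mm apart, centre to centre.
- tip_r (a point): Right (-y) tip, the same.
- pliers_l (a joint): Turn of each arm of the pliers (rad): 0 with handles released, stop at 0.28. Tip distance centre to centre: 20 mm at 0, 25 at 0.03, 37 at 0.1, 53 at 0.2, 59 at 0.235. Gripper opening on the flats: 63 mm at 0, 60 at 0.03, 53 at 0.08, 45 at 0.15, 37 at 0.22. The tips also rise 4 mm towards the pivot from 0 to 0.2.
- snap_ring: Dark spring-steel snap ring lying level: inner diameter 37 mm, 4.5 wide, 3.5 thick, 15 g. Origin: centre of its underside; the open gap faces its -x. Each end is turned outward and has a V notch, facing the other, for a tip of the pliers; the mouths are 36 mm apart. The arc bends elastically when the notches are pushed apart, some 9 N each when spread enough.
- ring_back (a point): Middle of the ring's inner edge across from the gap, at half its thickness. The ring just passes the 40 mm post with the notches 56 mm apart; with 60 to 64 mm it has 1 to 1.5 mm to spare all round if the post's axis lies 22 mm from this point towards the gap.
- ring_mid (a point): Point 22.5 mm from ring_back towards the gap, at half thickness: about the middle of the spread ring.
- notch_l (a point): Bottom of the V notch in the ring's left (+y) end, at half thickness; 25 mm in front of the ring's centre. The notches are 45 mm apart when the ring is relaxed. Below them, over the box, 18 mm are free.
- notch_r (a point): Bottom of the V notch in the right (-y) end, the same.
- parts_box: Open dark blue box, 120 x 100 x 20 mm, fixed, with an orange insert and a yellow lid folded out at its +x side. Origin: centre of its underside. In the middle the round orange seat with the ring, 41 mm wide, 28 mm high, with a 33 mm spigot 3.5 mm high inside the ring.
- seat (a point): Centre of the top of the orange seat, 28 mm above the bench; the ring's underside lies at this height.
- bomb_stand: Grey C-shaped steel stand, 130 x 100 mm, fixed, with the round head of an oxygen bomb on its top plate (85 mm high). Origin: centre of its underside, z up. Flange 76 mm wide to 96 mm, dark collar 44 mm wide, brass washer 45 mm wide with its top at 113 mm, groove, post 40 mm wide, small valve nipple (12 mm wide) to 150 mm.
- groove (a point): On the post's axis at half the height of the groove: 116 mm above the bench. The groove is 6 mm high (113 to 119 mm) and 37 mm in diameter; its lower edge is the top of the brass washer.
- post_top (a point): On the post's axis at its top, 135 mm above the bench; the last 4 mm are chamfered to 31 mm, below that the post is 40 mm wide down to the groove.
- tool_rack: Dark blue tool rack, 150 x 75 x 90 mm, fixed. Origin: centre of its underside. The pliers' joint rests on its top over a slot 11 mm (x) by 46 mm (y); three small tool handles 30 mm tall stand 55 mm away along x.
- crucible_a: Small nickel crucible, 30 mm wide, 14 mm high, just beyond the stand (+x side); leave alone. Origin: centre of its underside.
- crucible_b: Second nickel crucible, the same; leave alone.
- tweezers: Steel tweezers lying by the parts box, 125 mm long, 4 mm thick; leave alone. Origin: about their middle.
- bomb_cup: Open steel cylinder of the bomb, 72 mm wide, 118 mm high; leave alone. Origin: centre of its underside.
- bomb_cap: Knurled steel cap ring of the bomb, 88 mm wide, 30 mm high; leave alone. Origin: centre of its underside.
- weigh_jar: Small glass weighing jar with a white cap, 44 mm wide, 55 mm high; leave alone. Origin: centre of its underside.
- screwdriver: Screwdriver with an orange handle, lying, 150 mm long; leave alone. Origin: about its middle.
Things that resemble listed ones, but are neither listed nor needed, are in the scene too. Leave any green look-alike of the pliers alone.

How it is judged:
By the outcome, as a careful person would: the job done as asked, in the order asked, and still so for the second after the job is handed in, while the arm keeps its last pose, push and grip.
It also fails if it takes over 56 s, if anything falls off the work surface, if the arm or the gripper's body presses on something with over 40 N, if the wrist force passes 120 N, or if a joint passes its speed limit or range.

## Working session

There is one attempt and no reset: what is moved stays moved. The work goes in short steps, each a Python script; the robot and the scene stay as the last script left them, time stands still between calls to the robot, and variables do not carry over. Pictures are saved under pics/ and viewed, at most 10 in all, crops included, and the job is handed in when it is done.

```bash
ls; mkdir -p pics; cat > h.py <<'E'
import numpy as np, cv2
from plant import ctrl
def img(n,save=None):
    d=ctrl.get_image(n)
    d['f']=210/np.tan(np.radians(d['fov_y'])/2)
    if save: cv2.imwrite('pics/'+save,d['pixels'][:,:,::-1])
    return d
def ray(d,p):
    R=np.array(d['R']);t=np.array(d['t'])
    v=R.T@np.array([(p[0]-d['cx'])/d['f'],(p[1]-d['cy'])/d['f'],1.]);return -R.T@t,v
def atz(d,p,z):
    c,v=ray(d,p);return c+v*(z-c[2])/v[2]
def atd(d,p):
    c,v=ray(d,p);q=d['depth'][int(round(p[1])),int(round(p[0]))];return c+v*q
def proj(d,X):
    q=np.array(d['R'])@np.array(X)+np.array(d['t']);return np.array([d['cx']+d['f']*q[0]/q[2],d['cy']+d['f']*q[1]/q[2]])
E
python3 - <<'E'
from h import *
np.set_printoptions(precision=4,suppress=True)
for n in ['top','side','wrist']:
    d=img(n,n+'0.png'); print(n,d['fov_y'],d['cx'],d['cy'],'cam',-np.array(d['R']).T@d['t'])
    if n=='wrist':continue
    for nm in ['pliers','snap_ring','ring_back','notch_l','notch_r','seat','parts_box','bomb_stand','groove','post_top','tool_rack','tip_l']:
        for r in ctrl.landmark_of(n,nm)[:3]: print(nm,round(r['conf'],2),np.array(r['pixel']),atd(d,r['pixel']))
a=cv2.imread('pics/top0.png');b=cv2.imread('pics/side0.png')
cv2.imwrite('pics/both.png',cv2.resize(np.vstack([a,b]),(400,600)))
print(ctrl.current_time_s())
E
```

```text
pics
top 51.61048662118779 279.0528095251411 212.59046616833686 cam [ 0.3137 -0.0082  1.2446]
pliers 0.62 [378.2 231.1] [ 0.4711 -0.2499  0.1132]
pliers 0.56 [377.4 304.4] [ 0.281  -0.2545  0.014 ]
pliers 0.55 [202.2 215.5] [0.5426 0.2286 0.0319]
snap_ring 0.63 [199.8 215.6] [0.5426 0.2356 0.0316]
ring_back 0.39 [200.4 208.3] [0.5642 0.2344 0.0293]
notch_l 0.38 [194.  223.1] [0.5251 0.2566 0.01  ]
notch_r 0.38 [194.  223.1] [0.5251 0.2566 0.01  ]
seat 0.97 [205.3 218. ] [0.5348 0.2194 0.0336]
parts_box 0.86 [205. 216.] [0.5414 0.2212 0.029 ]
parts_box 0.4 [366.2 235.6] [ 0.463  -0.2218  0.0918]
parts_box 0.31 [203.6 215.8] [0.5419 0.2249 0.0304]
bomb_stand 0.98 [266. 209.] [0.5436 0.0437 0.0925]
bomb_stand 0.16 [375.5 229.3] [ 0.4764 -0.2437  0.1108]
groove 0.82 [262.  199.7] [0.5593 0.0514 0.1392]
post_top 0.65 [262.7 200. ] [0.5599 0.05   0.1325]
tool_rack 0.66 [368.5 236.5] [ 0.4602 -0.2275  0.093 ]
tip_l 0.68 [406.9 297.9] [ 0.2961 -0.341  -0.0011]
tip_l 0.66 [180.  160.7] [0.7158 0.3009 0.0065]
tip_l 0.52 [405.5 292.5] [ 0.3111 -0.3358  0.0083]
side 49.97889564847146 270.8896889
[... 516 characters left out ...]
187]
notch_r 0.49 [269.1 305.5] [0.5168 0.2345 0.0072]
notch_r 0.35 [269.8 286.9] [0.5165 0.1867 0.0187]
seat 0.68 [256.2 298. ] [0.5477 0.2299 0.0308]
seat 0.36 [252.4 144.8] [ 0.6009 -0.455   0.0029]
parts_box 0.8 [260.6 303.8] [0.536  0.2486 0.0336]
bomb_stand 0.55 [257.3 250.4] [0.554  0.0696 0.0243]
groove 0.67 [248.6 221.6] [0.5718 0.0673 0.13  ]
post_top 0.76 [250.5 216.3] [0.5674 0.0552 0.137 ]
tool_rack 0.6 [285.2 182.4] [ 0.4819 -0.247   0.0009]
tip_l 0.54 [335.9 167.4] [ 0.3139 -0.3219  0.0049]
tip_l 0.45 [287.5 180.6] [ 0.4745 -0.2329  0.0199]
tip_l 0.21 [255.8 297.9] [0.5486 0.2298 0.031 ]
wrist 62.58452971997514 280.91387145055 209.56722333275576 cam [0.0748 0.5488 0.3737]
1.35
```

View pics/top0.png

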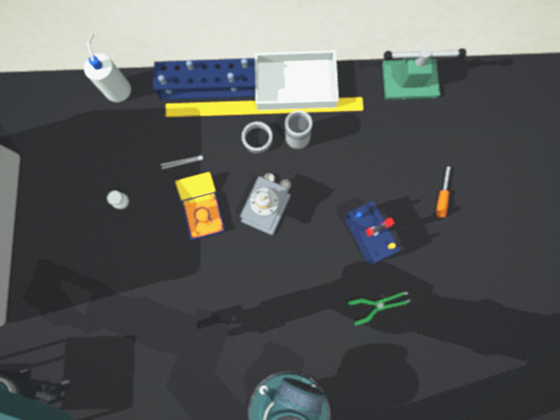

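View pics/side0.png

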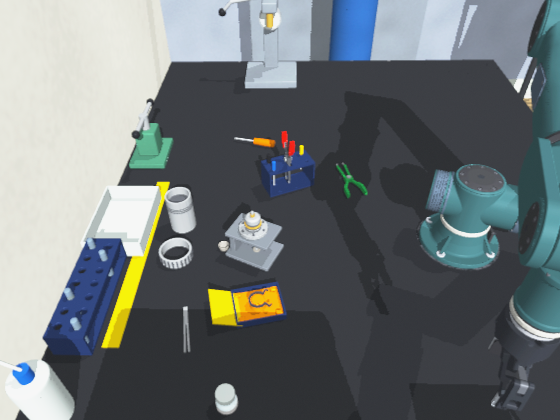

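The top view shows the red pliers in the blue rack at about (378,228) and the ring in the orange insert at (203,216), with its gap towards the robot. The head is at (264,202) and the green look-alike at (380,305). Next I'll take closer wrist views.

```bash
python3 - <<'E'
from h import *
np.set_printoptions(precision=4,suppress=True)
print(ctrl.current_eef_rot())
R=np.array(ctrl.current_eef_rot())
s=np.sign(R[1,1]); Rd=np.array([[-s,0,0],[0,s,0],[0,0,-1.]]); print(Rd)
off=-np.array([0.0748-.143,0.5488-.531])@R[:2,:2]; print('cam in tool',-off)
import pickle
out=[]
for k,(x,y,z) in {'ring':(0.540,0.228,.26),'post':(0.558,0.05,.34),'rack':(0.47,-0.245,.37)}.items():
    c=Rd[:2,:2]@(-off)
    p=[x-c[0],y-c[1],z]
    try: ctrl.move_to(p,Rd)
    except ctrl.MotionError as e:
        print(k,e); continue
    ctrl.wait(.25)
    d=img('wrist',k+'1.png'); pickle.dump(d,open(k+'1.pkl','wb'))
    print(k,ctrl.current_position(),'cam',-np.array(d['R']).T@d['t'],ctrl.current_time_s())
    for nm in {'ring':['snap_ring','ring_back','notch_l','notch_r','seat','parts_box'],'post':['groove','post_top','bomb_stand'],'rack':['pliers','tool_rack']}[k]:
        for r in ctrl.landmark_of('wrist',nm)[:3]: print(nm,round(r['conf'],2),np.array(r['pixel']),atd(d,r['pixel']))
    out.append(cv2.imread('pics/'+k+'1.png'))
E
```

```text
[[-0.9654  0.2608  0.    ]
 [ 0.2608  0.9654  0.0001]
 [ 0.      0.0001 -1.    ]]
[[-1.  0.  0.]
 [ 0.  1.  0.]
 [ 0.  0. -1.]]
cam in tool [ 0.0705 -0.0006]
ring [0.6102 0.2292 0.2601] cam [0.539  0.2287 0.4203] 3.6583
snap_ring 0.61 [285.9 115. ] [0.5444 0.2338 0.032 ]
ring_back 0.91 [289.2 133.1] [0.5637 0.2376 0.0309]
ring_back 0.36 [261.1  94.5] [0.5224 0.206  0.0085]
notch_l 0.65 [296.6  86.2] [0.5133 0.2461 0.0058]
notch_l 0.57 [258.2  95.1] [0.523  0.2026 0.0069]
notch_r 0.65 [296.6  86.2] [0.5133 0.2461 0.0058]
notch_r 0.57 [258.2  95.1] [0.523  0.2026 0.0069]
seat 0.91 [284.7 117.3] [0.5468 0.2325 0.0318]
parts_box 0.73 [ 89.3 185.8] [0.6115 0.0383 0.0844]
parts_box 0.69 [283.1 116.5] [0.546  0.2308 0.0324]
post [0.6283 0.052  0.3391] cam [0.5575 0.0515 0.4992] 5.0583
groove 0.59 [279.  117.7] [0.5642 0.0494 0.1489]
post_top 0.96 [280.4 120.2] [0.5665 0.0508 0.1499]
bomb_stand 0.67 [277.7 114. ] [0.5607 0.0482 0.1508]
bomb_stand 0.24 [401.9  84.3] [0.5235 0.2126 0.0097]
rack [ 0.5409 -0.2435  0.3699] cam [ 0.47  -0.244  0.53 ] 6.6917
pliers 0.66 [281.6 111.4] [ 0.4717 -0.2435  0.1118]
tool_rack 0.58 [282.6 111.3] [ 0.4715 -0.2423  0.1114]
```

View pics/ring1.png

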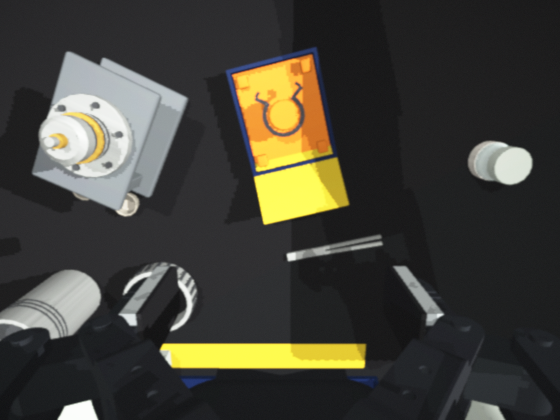

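View pics/rack1.png

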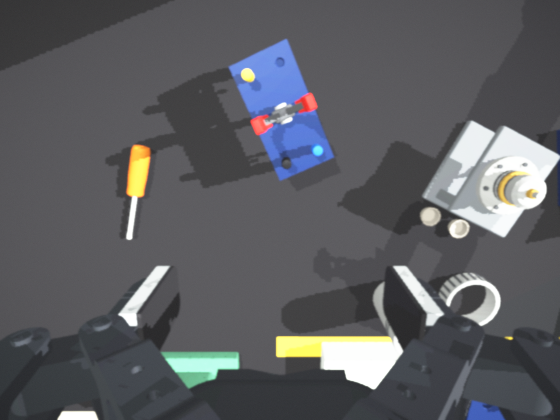

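View pics/post1.png

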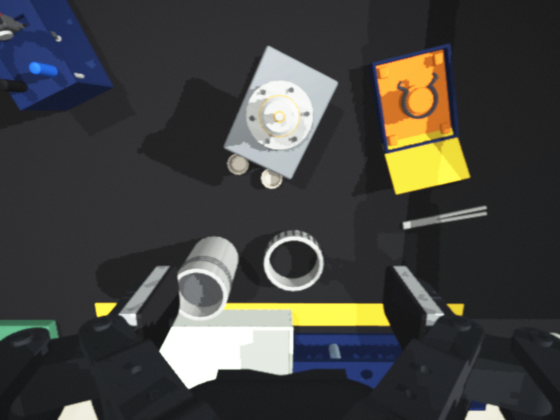

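The wrist views show three things:
- **Ring:** centred at (283,115), with its notches at (262,97) and (300,88).
- **Pliers:** red handles at (262,125) and (308,103), with the rack yawed.
- **Post:** nipple at (280,116).

Now I'll measure these from the depth clouds.

```bash
cat >> h.py <<'E'
def cloud(d):
    v,u=np.mgrid[0:420,0:560];z=d['depth'];R=np.array(d['R'])
    C=np.stack([(u-d['cx'])/d['f']*z,(v-d['cy'])/d['f']*z,z],-1)-np.array(d['t'])
    return C@R
E
python3 - <<'E'
from h import *
import pickle
np.set_printoptions(precision=4,suppress=True)
d=pickle.load(open('rack1.pkl','rb'));P=cloud(d);c=d['pixels'].astype(int)
ok=(d['depth']>0)
win=np.zeros_like(ok);win[30:200,200:350]=1
red=ok&win&(c[...,0]>130)&(c[...,1]<70)&(c[...,2]<80)
n,l,st,ce=cv2.connectedComponentsWithStats(red.astype('uint8'))
for i in range(1,n):
    if st[i,4]>20:
        q=P[l==i];print('red',st[i],'zmax',np.percentile(q[:,2],[5,50,95,99]))
        t=q[q[:,2]>np.percentile(q[:,2],95)-.006]; print('  top',len(t),t.mean(0),t.min(0),t.max(0))
blue=ok&win&(c[...,2]>c[...,0]+50)&(abs(P[...,2]-.09)<.006)
r=cv2.minAreaRect((P[blue][:,:2]*1000).astype(np.float32));print('rack',r,np.median(P[blue][:,2]))
q=P[win&ok&(P[...,2]>.097)];print('hist z',np.histogram(q[:,2],bins=np.arange(.095,.2,.005)))
# post
d=pickle.load(open('post1.pkl','rb'));P=cloud(d);ok=d['depth']>0
win[:]=0;win[30:200,200:360]=1
for a,b in [(.080,.090),(.092,.1),(.108,.116),(.128,.139),(.144,.156)]:
    q=P[ok&win&(P[...,2]>a)&(P[...,2]<b)]
    if len(q)<5: print(a,len(q));continue
    q=q.astype(np.float32);e=cv2.minEnclosingCircle(q[:,:2]);print('post',a,len(q),np.median(q[:,2]),'circ',e,'rect',cv2.minAreaRect(q[:,:2]*1000))
# ring
d=pickle.load(open('ring1.pkl','rb'));P=cloud(d);ok=d['depth']>0;c=d['pixels'].astype(int)
win[:]=0;win[60:150,235:325]=1
dark=win&ok&(c.max(-1)<110)&(P[...,2]>.022)
q=P[dark];print('ring',len(q),np.percentile(q[:,2],[5,50,95]))
cv2.imwrite('pics/mask.png',cv2.resize(np.vstack([c[60:150,235:325][:,:,::-1].astype('uint8'),np.repeat(dark[60:150,235:325,None]*255,3,2).astype('uint8')]),None,fx=3,fy=3,interpolation=0)[:600])
s=P[win&ok&(P[...,2]>.022)&~dark];print('seat',len(s),np.median(s[:,2]),cv2.minEnclosingCircle(s[:,:2].astype(np.float32)))
o=P[win&ok&(c[...,0]>150)&(c[...,2]<60)];print('insert',cv2.minAreaRect((o[:,:2]*1000).astype(np.float32)))
E
```

```text
red [296  98  13  14  70] zmax [0.1415 0.1677 0.1806 0.181 ]
  top 15 [ 0.4641 -0.2199  0.1786] [ 0.4589 -0.222   0.1747] [ 0.4691 -0.2177  0.1813]
rack ((473.7240905761719, -242.62045288085938), (150.29222106933594, 75.0578384399414), 23.95879554748535) 0.08976247188054828
hist z (array([  8,  27, 101, 174, 214, 104,  39,  39,  61,  61,  44,  17,  19,
        18,  15,  74,  26, 216,   0,   0]), array([0.095, 0.1  , 0.105, 0.11 , 0.115, 0.12 , 0.125, 0.13 , 0.135,
       0.14 , 0.145, 0.15 , 0.155, 0.16 , 0.165, 0.17 , 0.175, 0.18 ,
       0.185, 0.19 , 0.195]))Traceback (most recent call last):
  File "<stdin>", line 22, in <module>
cv2.error: OpenCV(4.12.0) /io/opencv/modules/imgproc/src/shapedescr.cpp:201: error: (-215:Assertion failed) count >= 0 && (depth == CV_32F || depth == CV_32S) in function 'minEnclosingCircle'
```

```bash
python3 - <<'E'
from h import *
import pickle
np.set_printoptions(precision=4,suppress=True)
d=pickle.load(open('rack1.pkl','rb'));P=cloud(d);c=d['pixels'].astype(int)
ok=(d['depth']>0)
win=np.zeros_like(ok);win[30:200,200:350]=1
q=P[win&ok&(P[...,2]>.1745)&(P[...,2]<.19)]
l=q[q[:,1]>-.243];r=q[q[:,1]<-.243]
for t in (l,r): print('handle',len(t),np.median(t,0),cv2.minAreaRect((t[:,:2]*1000).astype(np.float32)))
r_=cv2.minAreaRect((q[:,:2]*1000).astype(np.float32));print(r_)
# post
d=pickle.load(open('post1.pkl','rb'));P=cloud(d);ok=d['depth']>0
win[:]=0;win[30:200,200:360]=1
for a,b in [(.080,.090),(.092,.1),(.108,.116),(.128,.139),(.144,.156)]:
    q=P[ok&win&(P[...,2]>a)&(P[...,2]<b)]
    if len(q)<5: print(a,len(q));continue
    q=q[:,:2].astype(np.float32).copy()*1000;e=cv2.minEnclosingCircle(q);print('post',a,len(q),'circ',e,'rect',cv2.minAreaRect(q))
# ring
d=pickle.load(open('ring1.pkl','rb'));P=cloud(d);ok=d['depth']>0;c=d['pixels'].astype(int)
win[:]=0;win[60:150,235:325]=1
dark=win&ok&(c.max(-1)<110)&(P[...,2]>.024)
q=P[dark];print('ring',len(q),np.percentile(q[:,2],[5,50,95]))
cv2.imwrite('pics/mask.png',cv2.resize(np.hstack([c[60:150,235:325][:,:,::-1].astype('uint8'),np.repeat(dark[60:150,235:325,None]*255,3,2).astype('uint8')]),None,fx=4,fy=4,interpolation=0))
s=P[win&ok&(P[...,2]>.022)];print('seat',len(s),np.median(s[:,2]))
o=P[win&ok&(c[...,0]>150)&(c[...,2]<60)];print('insert',cv2.minAreaRect((o[:,:2]*1000).astype(np.float32)))
E
```

```text
handle 127 [ 0.4626 -0.2171  0.1811] ((462.2929992675781, -216.6251220703125), (13.830344200134277, 8.059467315673828), 23.343551635742188)
handle 120 [ 0.4852 -0.2677  0.181 ] ((485.1087646484375, -267.9498596191406), (13.2628173828125, 7.687732219696045), 25.81422233581543)
((473.77362060546875, -242.2352294921875), (13.852060317993164, 64.12802124023438), 24.206012725830078)
post 0.08 4940 circ ((562.9442138671875, 48.09608459472656), 74.9227066040039) rect ((562.9749145507812, 48.4375), (90.10527038574219, 125.34458923339844), 64.49610137939453)
post 0.092 2246 circ ((562.9288940429688, 48.326133728027344), 37.861446380615234) rect ((562.738037109375, 48.593727111816406), (74.81022644042969, 74.74150085449219), 25.552513122558594)
post 0.108 152 circ ((562.9305419921875, 48.49767303466797), 22.29307746887207) rect ((562.9370727539062, 48.08839416503906), (42.8282470703125, 43.4987678527832), 0.08272254467010498)
post 0.128 1100 circ ((562.9386596679688, 48.63087844848633), 19.95836067199707) rect ((562.6738891601562, 48.308860778808594), (38.85847091674805, 39.2462158203125), 0.4635030925273895)
post 0.144 52 circ ((562.9906616210938, 48.562957763671875), 3.833217144012451) rect ((563.0565185546875, 48.93218994140625), (6.85366678237915, 6.601012706756592), 89.80409240722656)
ring 200 [0.0298 0.0313 0.0326]
seat 1518 0.030984677448153614
insert ((540.0982055664062, 229.66957092285156), (104.3108901977539, 91.55509948730469), 12.809335708618164)
```

View pics/mask.png

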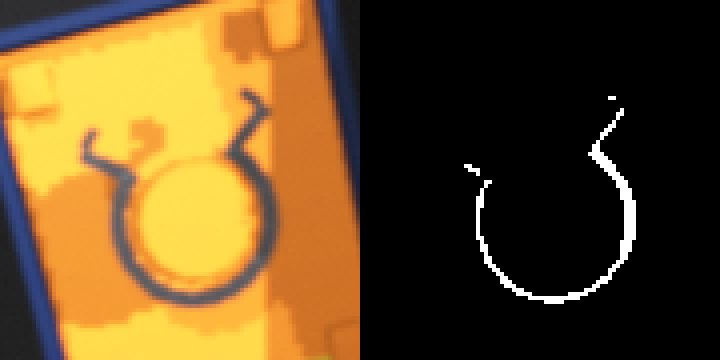

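Measured, and all consistent with the given sizes:
- **Pliers:** centre (0.4737, -0.2423), yaw 24.1°, handle ends at z 0.182, so the pivot is at about 0.100.
- **Post axis:** (0.5629, 0.0485).
- **Ring:** yaw about 13°.

Next is grasping the pliers.

```bash
cat >> h.py <<'E'
def rot(yaw):
    a=np.radians(yaw);c,s=np.cos(a),np.sin(a)
    return np.array([[c,-s,0],[s,c,0],[0,0,1]])@np.diag([-1.,1,-1])
def st(): print('t',round(ctrl.current_time_s(),2),'pos',np.round(ctrl.current_position(),4),'gap',round(ctrl.current_finger_gap(),4),'ff',np.round(ctrl.current_finger_force(),1),'wf',np.round(ctrl.current_wrist_force(),1),'wt',np.round(ctrl.current_torque(),2))
E
python3 - <<'E'
from h import *
R=rot(24.1); p=np.array([.4737,-.2423,0])
ctrl.move_to(p+[0,0,.22],R); 
ctrl.move_linear(p+[0,0,.153],max_speed=.1); st()
ctrl.gripper_to(.0595,force=40); ctrl.wait(.2); st()
ctrl.move_linear(p+[0,0,.165],max_speed=.05); st()
ctrl.move_linear(p+[0,0,.28],max_speed=.2); ctrl.wait(.2); st()
img('wrist','held.png')
E
```

```text
Traceback (most recent call last):
plant.MotionError: the arm cannot take that pose within its joint ranges
```

```bash
python3 - <<'E'
from h import *
np.set_printoptions(precision=1,suppress=True)
print(ctrl.current_qpos())
for x,y,z,yw in [(.4737,-.2423,.22,24.1),(.4737,-.2423,.153,24.1),(.4737,-.2423,.28,24.1),(.52,.22,.2,13),(.53,.05,.28,13),(.53,.05,.28,0)]:
  for dy in (0,180):
    q=ctrl.ik([x,y,z],rot(yw+dy)); print(x,y,z,yw+dy,None if q is None else np.array(q))
E
```

```text
[ -29.7   12.3   52.6    0.   115.1 -119.8]
0.4737 -0.2423 0.22 24.1 None
0.4737 -0.2423 0.22 204.1 [-33.2   2.6  80.3  -0.   97.1  32.7]
0.4737 -0.2423 0.153 24.1 None
0.4737 -0.2423 0.153 204.1 [-33.2   3.8  86.6  -0.   89.5  32.7]
0.4737 -0.2423 0.28 24.1 None
0.4737 -0.2423 0.28 204.1 [-33.2   2.5  73.7  -0.  103.8  32.7]
0.52 0.22 0.2 13 [ 17.2   7.   77.8  -0.   95.1 -85.8]
0.52 0.22 0.2 193 [17.2  7.  77.8 -0.  95.1 94.2]
0.53 0.05 0.28 13 [  -0.7    2.5   73.7   -0.   103.8 -103.7]
0.53 0.05 0.28 193 [ -0.7   2.5  73.7  -0.  103.8  76.3]
0.53 0.05 0.28 0 [ -0.7   2.5  73.7  -0.  103.8 -90.7]
0.53 0.05 0.28 180 [ -0.7   2.5  73.7  -0.  103.8  89.3]
```

```bash
python3 - <<'E'
from h import *
R=rot(204.1); p=np.array([.4737,-.2423,0])
ctrl.move_to(p+[0,0,.22],R); 
ctrl.move_linear(p+[0,0,.153],max_speed=.1); st()
ctrl.gripper_to(.0595,force=40); ctrl.wait(.2); st()
ctrl.move_linear(p+[0,0,.165],max_speed=.05); st()
ctrl.move_linear(p+[0,0,.28],max_speed=.2); ctrl.wait(.2); st()
img('wrist','held.png')
E
```

```text
t 9.88 pos [ 0.4741 -0.2425  0.1537] gap 0.0854 ff 0.0 wf [-0.1 -0.3 -0. ] wt [ 0.    0.07 -0.02]
t 10.46 pos [ 0.4745 -0.2426  0.1552] gap 0.0592 ff 8.4 wf [0.5 1.8 5.2] wt [ 0.23  0.12 -0.02]
t 10.85 pos [ 0.4737 -0.2424  0.165 ] gap 0.0599 ff 7.1 wf [-0.6  0.5 -0.7] wt [-0.02 -0.02 -0.01]
t 11.78 pos [ 0.4731 -0.2419  0.2778] gap 0.06 ff 7.1 wf [ 0.3  0.1 -1.9] wt [ 0.03  0.02 -0.  ]
```

View pics/held.png

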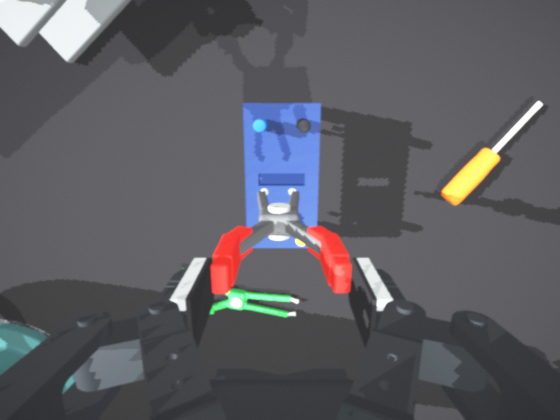

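The pliers are held with their tips at (264,192) and (292,192). Next I'll hover over the notches and compare the tips with the ring.

```bash
python3 - <<'E'
from h import *
import pickle
np.set_printoptions(precision=4,suppress=True)
d=pickle.load(open('ring1.pkl','rb'))
C=atz(d,(283.3,115.5),.0315);a=np.radians(12.9);ex=np.array([np.cos(a),np.sin(a),0])
M=C-.025*ex;print('C',C,'M',M)
R=rot(192.9)
cur=np.array(ctrl.current_position())
ctrl.move_to([M[0],M[1],.25],R)
ctrl.move_linear([M[0],M[1],.205],max_speed=.1);ctrl.wait(.3);st()
print(ctrl.current_eef_rot())
d=img('wrist');pickle.dump(d,open('hov.pkl','wb'))
d['pos']=ctrl.current_position()
cv2.imwrite('pics/hov.png',cv2.resize(d['pixels'][80:320,140:420,::-1],None,fx=2.5,fy=2.5,interpolation=cv2.INTER_CUBIC))
for nm in ['tip_l','tip_r','ring_back','notch_l','notch_r','seat','snap_ring','pliers']:
    for r in ctrl.landmark_of('wrist',nm)[:2]: print(nm,round(r['conf'],2),np.array(r['pixel']),atd(d,r['pixel']))
E
```

```text
C [0.545  0.231  0.0315] M [0.5206 0.2254 0.0315]
t 14.44 pos [0.5209 0.2256 0.2058] gap 0.0594 ff 7.1 wf [-0.1 -0.6 -1.1] wt [-0.03 -0.02  0.02]
[[ 0.9747  0.2233  0.0015]
 [ 0.2233 -0.9747  0.0005]
 [ 0.0015 -0.0001 -1.    ]]
tip_l 0.82 [271.2 206.6] [0.5123 0.2313 0.0907]
tip_l 0.81 [298.2 206.4] [0.5162 0.209  0.0861]
tip_r 0.82 [271.2 206.6] [0.5123 0.2313 0.0907]
tip_r 0.81 [298.2 206.4] [0.5162 0.209  0.0861]
ring_back 0.89 [282.5 141.7] [0.5607 0.2325 0.028 ]
ring_back 0.57 [271.9 206.7] [0.5107 0.2305 0.0849]
notch_l 0.51 [306.7 181.3] [0.5288 0.2007 0.0308]
notch_l 0.48 [260.  184.8] [0.51   0.2452 0.0075]
notch_r 0.51 [306.7 181.3] [0.5288 0.2007 0.0308]
notch_r 0.48 [260.  184.8] [0.51   0.2452 0.0075]
seat 0.77 [278.1 159.8] [0.5434 0.2329 0.0322]
snap_ring 0.51 [449.2 173.7] [0.5706 0.0941 0.0844]
pliers 0.76 [281.1 229.7] [0.5181 0.2243 0.1599]
```

View pics/hov.png

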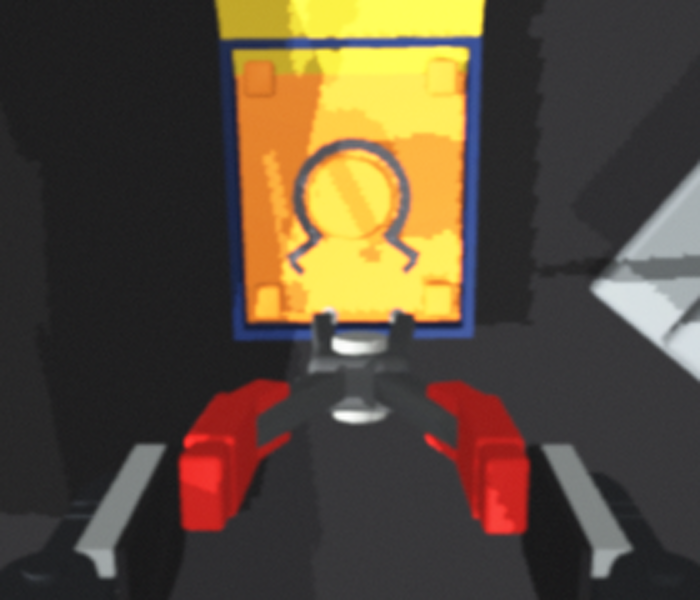

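```bash
python3 - <<'E'
from h import *
import pickle
np.set_printoptions(precision=4,suppress=True)
d=pickle.load(open('hov.pkl','rb'));P=cloud(d);c=d['pixels'].astype(int)
pos=np.array([.5209,.2256,.2058]);R=np.array([[.9747,.2233,.0015],[.2233,-.9747,.0005],[.0015,-.0001,-1]])
for h in (-.02,0,.05,.1,.135,.14): print('axis at',h,proj(d,pos+R[:,2]*h))
# points near pliers in tool frame
T=(P-pos)@R
m=(d['depth']>0)&(abs(T[...,0])<.02)&(abs(T[...,1])<.045)&(T[...,2]>-.04)&(T[...,2]<.16)
for a in np.arange(-.04,.15,.01):
    q=T[m&(T[...,2]>=a)&(T[...,2]<a+.01)]
    for s in (1,-1):
        w=q[q[:,1]*s>0]
        if len(w)>3: print(round(a,3),s,len(w),'y',w[:,1].min(),w[:,1].max(),'x',w[:,0].min(),w[:,0].max())
for r in range(200,214): print(r,(d['depth'][r,266:306:2]*1000).astype(int))
# ring dark px
q=(c.max(-1)<115)&(P[...,2]>.024)&(P[...,2]<.04);q[:125]=0;q[192:]=0;q[:,:250]=0;q[:,315:]=0
X=P[q]; t=(X-pos)@R; print(len(X)); 
u=t[t[:,0]>.03][:,:2].astype(np.float32).copy()*1000
A=np.c_[2*u,np.ones(len(u))];s=np.linalg.lstsq(A,(u**2).sum(1),rcond=None)[0];print('ring arc centre in tool mm',s[:2],np.sqrt(s[2]+s[:2]@s[:2]))
for px in [(280.8,157.2),(257.2,183.2),(306,183.2),(260,184.8),(306.7,181.3)]: print(px,((atz(d,px,.0315)-pos)@R)*1000)
E
```

```text
axis at -0.02 [279.8904 272.3816]
axis at 0 [279.9698 254.3474]
axis at 0.05 [280.1079 222.9651]
axis at 0.1 [280.1968 202.7782]
axis at 0.135 [280.2422 192.4567]
axis at 0.14 [280.2479 191.1663]
-0.04 1 594 y 0.02978759799685621 0.043860625100719176 x -0.01242371398375995 0.010886941797026142
-0.04 -1 600 y -0.04329582140011361 -0.02914262185736633 x -0.012132959451696703 0.011088462392314506
-0.03 1 815 y 0.02245266767621627 0.04138663696404017 x -0.0116331845514968 0.010658080255462164
-0.03 -1 808 y -0.041653639908288694 -0.021678629304490406 x -0.01205482638491335 0.010666963878705875
-0.02 1 314 y 0.021758012632790102 0.030652983615706297 x -0.008034848113212199 0.008014666082619932
-0.02 -1 329 y -0.029999726995013222 -0.020699067687637986 x -0.007846109654703717 0.00793459271056803
-0.01 1 181 y 0.021784992751207592 0.0305660166376103 x -0.008070147215156273 0.007253369346915634
-0.01 -1 213 y -0.02919124147186769 -0.020167142491363487 x -0.008096788073213993 0.007319248902061691
0.0 1 218 y 0.019603726607318555 0.03065496368399369 x -0.009318919218895534 0.00636743195935097

[... 3339 characters left out ...]
 280 369 370 368 368 369 369 367 369 369 369 369 284 278 278
 279 282]
210 [272 275 275 274 366 364 365 365 365 364 364 365 366 364 364 275 273 273
 274 279]
211 [269 269 270 270 361 360 360 361 361 361 362 361 361 362 361 271 271 270
 271 275]
212 [266 268 266 266 361 361 362 360 361 361 361 359 360 360 361 265 266 267
 267 276]
213 [262 263 264 263 361 229 228 230 229 229 230 229 228 230 361 262 264 263
 263 275]
150
ring arc centre in tool mm [23.5799  0.0702] 21.0151835798684
(280.8, 157.2) [ 25.6666   0.5285 174.3407]
(257.2, 183.2) [  0.1341 -22.7666 174.3041]
(306, 183.2) [  0.0801  25.349  174.2967]
(260, 184.8) [ -1.4771 -20.0346 174.3011]
(306.7, 181.3) [  1.9838  26.0019 174.2996]
```

The pliers have pitched about 5° in the hand, and the tips are about 13 mm towards tool -x. I'll tilt the tool to bring them upright, and get the ring pose from mirror symmetry in both views.

```bash
cat > ringfit.py <<'E'
from h import *
from scipy.optimize import minimize
def ringfit(d,c0,z=.0315,N=41):
    g=np.arange(-N,N+.1,.5)/1000
    def samp(cx,cy,yaw):
        a=np.radians(yaw);U,V=np.meshgrid(g,g,indexing='ij')
        X=np.stack([cx+U*np.cos(a)-V*np.sin(a),cy+U*np.sin(a)+V*np.cos(a),np.full_like(U,z)],-1)
        q=X@np.array(d['R']).T+np.array(d['t'])
        u=(d['cx']+d['f']*q[...,0]/q[...,2]).astype(np.float32);v=(d['cy']+d['f']*q[...,1]/q[...,2]).astype(np.float32)
        w=np.clip((190-d['pixels'][...,0].astype(np.float32))/110,0,1)
        return cv2.remap(w,u,v,cv2.INTER_LINEAR),U,V
    def cost(p):
        w,U,V=samp(*p)
        r=np.hypot(U,V); arc=np.exp(-((r-.02075)/.0015)**2)*(U>-.010)
        reg=(r<.036)&(U>-.033)&(U<.026)
        return (((w-w[:,::-1])**2)[reg].mean())*3-(w*arc).sum()/arc.sum()
    best=min((minimize(cost,[c0[0]+dx,c0[1],y],method='Nelder-Mead',options=dict(initial_simplex=np.array([[c0[0]+dx,c0[1],y],[c0[0]+dx+.003,c0[1],y],[c0[0]+dx,c0[1]+.003,y],[c0[0]+dx,c0[1],y+4]]),xatol=1e-5,fatol=1e-6)) for y in (9,13,17) for dx in (-.002,.002)),key=lambda r:r.fun)
    return best.x,best.fun,samp(*best.x)[0]
E
python3 - <<'E'
from ringfit import *
import pickle
np.set_printoptions(precision=4,suppress=True)
o=[]
for k in ('ring1','hov'):
    x,f,w=ringfit(pickle.load(open(k+'.pkl','rb')),(.5445,.2315));print(k,x,f);o.append(cv2.resize((w*255).astype('uint8'),(380,380)))
o=np.hstack(o);o[190,:]=o[190,:]//2+80;cv2.imwrite('pics/sym.png',o)
E
```

```text
ring1 [ 0.5442  0.2307 13.9196] -0.6608885867723816
hov [ 0.5444  0.2309 13.8111] -0.5833616225229695
```

View pics/sym.png

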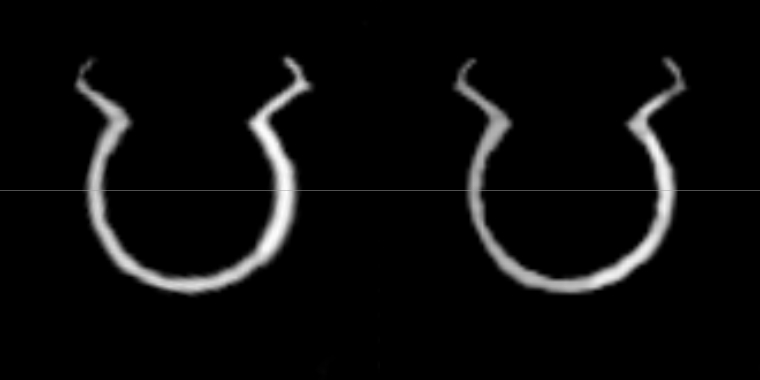

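```bash
cat >> h.py <<'E'
def align(a):
    a=np.array(a,float);a/=np.linalg.norm(a);v=np.cross(a,[0,0,1]);s=np.linalg.norm(v)
    return cv2.Rodrigues(v/s*np.arctan2(s,a[2]))[0]
def meas(d,pos,R,bins=(.118,.128,.142)):
    """pliers geometry in tool frame: handle tops, jaws"""
    P=cloud(d);T=(P-pos)@R
    ok=(d['depth']>0)&(abs(T[...,0])<.03)&(abs(T[...,1])<.045)
    c=d['pixels'].astype(int)
    red=ok&(c[...,0]>110)&(c[...,1]<80)&(c[...,2]<90)&(T[...,2]<-.02)
    for s in (1,-1):
        q=T[red&(T[...,1]*s>0)];print('hand',s,len(q),'min',q.min(0),'max',q.max(0))
    q=T[ok&(T[...,2]>.035)&(T[...,2]<.065)];print('boss',q.min(0),q.max(0))
    for a in (.085,.095,.105,.115,.125,.132,.138):
        for s in (1,-1):
            w=T[ok&(T[...,2]>=a)&(T[...,2]<a+.007)&(T[...,1]*s>0)&(P[...,2]>.04)]
            if len(w)>3: print(round(a,3),s,len(w),'y',np.percentile(w[:,1],[5,95]),'xfront',w[:,0].max(),'z',w[:,2].max())
E
python3 - <<'E'
from h import *
import pickle
np.set_printoptions(precision=4,suppress=True)
a=np.radians(13.9);ex=np.array([np.cos(a),np.sin(a),0]);M=np.array([.5443,.2308,0])-.024*ex
R=rot(193.9)@align([-.0845,.021,1])
tip=np.array([-.0133,.0037,.137])
p=M+[0,0,.055]-R@tip;print(p)
ctrl.move_linear(p,max_speed=.04,orientation=R);ctrl.wait(.3);st()
d=img('wrist','tilt.png');pos=np.array(ctrl.current_position());Rc=np.array(ctrl.current_eef_rot())
pickle.dump((d,pos,Rc),open('tilt.pkl','wb'))
print(Rc-R);meas(d,pos,Rc)
E
```

```text
[0.5225 0.2262 0.1927]
t 15.65 pos [0.5228 0.2264 0.1929] gap 0.0598 ff 7.1 wf [-0.1  0.  -0.5] wt [-0.04  0.04 -0.02]
[[-0.      0.0001  0.0001]
 [ 0.0001  0.      0.    ]
 [ 0.0001  0.      0.    ]]
hand 1 663 min [-0.0064  0.0224 -0.0282] max [ 0.0076  0.0302 -0.0201]
hand -1 620 min [-0.0066 -0.0298 -0.0273] max [ 0.0075 -0.0217 -0.0201]
boss [-0.0168 -0.0134  0.035 ] [0.0047 0.0162 0.0632]
0.085 1 24 y [0.011  0.0173] xfront -0.005461711951480942 z 0.09178034499610968
0.085 -1 18 y [-0.0115 -0.0062] xfront -0.005498162085115161 z 0.0914272575959507
0.095 1 15 y [0.0124 0.0177] xfront -0.006781765602631374 z 0.10185228353718065
0.095 -1 18 y [-0.0119 -0.0057] xfront -0.006411285196084274 z 0.10199740202061622
0.105 1 22 y [0.0134 0.0192] xfront -0.0073714118375871 z 0.11096029297190244
0.105 -1 15 y [-0.0124 -0.0067] xfront -0.007523373110190821 z 0.11139541658814099
0.115 1 13 y [0.0145 0.021 ] xfront -0.00840718104399244 z 0.12194554882287617
0.115 -1 15 y [-0.0136 -0.0075] xfront -0.008355080467967825 z 0.11973616805963952
0.132 1 19 y [0.0131 0.0177] xfront -0.01067499981936109 z 0.138966713262112
0.132 -1 20 y [-0.0101 -0.0056] xfront -0.011044473137107791 z 0.1386671419190947
0.138 -1 5 y [-0.0105 -0.006 ] xfront -0.010679888029795285 z 0.13927653027645695
```

```bash
python3 - <<'E'
from h import *
import pickle
np.set_printoptions(precision=4,suppress=True)
R=rot(193.9)@align([-.088,.021,1])
p=np.array(ctrl.current_position())
tgt=np.array([.5225,.2262,.1637])
print(ctrl.move_linear(tgt,max_speed=.04,orientation=R,guard=5));ctrl.wait(.1);st()
for g in (.054,.050):
    ctrl.gripper_to(g,force=60);ctrl.wait(.2);st()
d=img('wrist');pos=np.array(ctrl.current_position());Rc=np.array(ctrl.current_eef_rot())
pickle.dump((d,pos,Rc),open('eng.pkl','wb'));meas(d,pos,Rc)
cv2.imwrite('pics/eng.png',cv2.resize(d['pixels'][100:320,160:400,::-1],None,fx=2.7,fy=2.7,interpolation=cv2.INTER_CUBIC))
E
```

```text
False
t 16.68 pos [0.5228 0.2263 0.1643] gap 0.0596 ff 7.1 wf [-0.4  1.  -1.3] wt [-0.07  0.05 -0.03]
t 17.11 pos [0.5225 0.2262 0.1637] gap 0.0541 ff 7.4 wf [ 0.3  0.2 -1.6] wt [-0.06  0.03 -0.04]
t 17.52 pos [0.5225 0.2262 0.1637] gap 0.05 ff 7.7 wf [ 0.3 -0.9 -1.8] wt [-0.08  0.03 -0.01]
hand 1 587 min [-0.0072  0.0179 -0.0263] max [ 0.0093  0.0256 -0.0201]
hand -1 534 min [-0.007  -0.025  -0.0252] max [ 0.0074 -0.0173 -0.02  ]
boss [-0.0176 -0.0134  0.0351] [0.004  0.0162 0.0649]
0.085 1 23 y [0.0135 0.0195] xfront -0.006009131211625269 z 0.09164912609813894
0.085 -1 19 y [-0.0131 -0.0069] xfront -0.006111453472820044 z 0.09190605801358032
0.095 1 24 y [0.0149 0.0211] xfront -0.006967446185759241 z 0.10134821304065288
0.095 -1 19 y [-0.0144 -0.0079] xfront -0.0069426572538750075 z 0.1019375312703541
0.105 1 18 y [0.0174 0.0226] xfront -0.007960568764249118 z 0.11182963850554715
0.105 -1 14 y [-0.0147 -0.0088] xfront -0.007872819069730287 z 0.11180100744280062
0.115 1 20 y [0.0189 0.024 ] xfront -0.008869371333033041 z 0.12115530327538951
0.115 -1 16 y [-0.0162 -0.0108] xfront -0.008655833225386083 z 0.12179893927491317
```

View pics/eng.png

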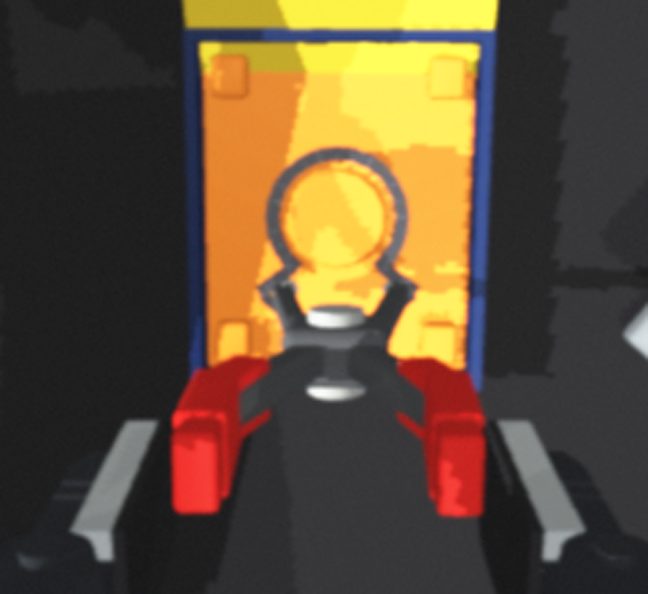

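The image shows both tips sitting in the ring's V notches, at about (265,288) and (410,288) in the crop. Next I'll spread in steps and watch the force and height.

```bash
python3 - <<'E'
from h import *
import pickle
np.set_printoptions(precision=4,suppress=True)
for g in (.046,.042):
    ctrl.gripper_to(g,force=70);ctrl.wait(.15);st()
p=np.array(ctrl.current_position());
ctrl.move_linear([.5225,.2262,.1645],max_speed=.02)
for g in (.039,.037):
    ctrl.gripper_to(g,force=70);ctrl.wait(.15);st()
d=img('wrist');pos=np.array(ctrl.current_position());Rc=np.array(ctrl.current_eef_rot())
pickle.dump((d,pos,Rc),open('spr.pkl','wb'));meas(d,pos,Rc)
for nm in ['tip_l','ring_back','notch_l','snap_ring']:
    for r in ctrl.landmark_of('wrist',nm)[:2]: print(nm,round(r['conf'],2),np.array(r['pixel']),((atz(d,r['pixel'],.030)-pos)@Rc)*1000,atz(d,r['pixel'],.03))
from ringfit import *
E
```

```text
t 17.94 pos [0.5225 0.2262 0.1637] gap 0.0462 ff 8.5 wf [-0.9 -1.4 -0.7] wt [0.04 0.15 0.01]
t 18.31 pos [0.5226 0.2261 0.1638] gap 0.0426 ff 10.0 wf [-0.1 -0.2 -1. ] wt [-0.12  0.01 -0.03]
t 18.93 pos [0.5225 0.2262 0.1645] gap 0.0395 ff 11.1 wf [-0.7  0.5 -0.8] wt [-0.11  0.01  0.04]
t 19.29 pos [0.5225 0.2262 0.1646] gap 0.0369 ff 11.9 wf [-0.2  0.  -1.5] wt [-0.18  0.02 -0.02]
hand 1 505 min [-0.007   0.0118 -0.0245] max [ 0.0102  0.019  -0.02  ]
hand -1 421 min [-0.0063 -0.0184 -0.0231] max [ 0.0102 -0.0114 -0.02  ]
boss [-0.0175 -0.0106  0.035 ] [0.004  0.0161 0.0648]
0.085 1 29 y [0.0168 0.0228] xfront -0.005562294945523105 z 0.09186644808304208
0.085 -1 24 y [-0.0139 -0.0085] xfront -0.005556789614267948 z 0.09165876583235433
0.095 1 25 y [0.0194 0.025 ] xfront -0.006609702368885066 z 0.10169514186055326
0.095 -1 23 y [-0.015  -0.0088] xfront -0.006327458143662354 z 0.10195862950515551
0.105 1 21 y [0.0215 0.0275] xfront -0.00741429664608036 z 0.11187408794035524
0.105 -1 22 y [-0.0173 -0.0114] xfront -0.0073324786800156895 z 0.11108511031545883
0.115 1 19 y [0.0249 0.0311] xfront -0.008237393690078738 z 0.12168242802618316
0.115 -1 18 y [-0.0197 -0.0135] xfront -0.008264597205176078 z 0.1213924987683935
tip_l 0.91 [263.8 206.3] [-12.4295 -14.5742 134.3418] [0.5178 0.2429 0.03  ]
tip_l 0.61 [315.2 204.5] [-10.6165  30.7932 133.5511] [0.5304 0.1993 0.03  ]
ring_back 0.78 [289.6 158.6] [ 29.2568   8.0877 137.5416] [0.5638 0.231  0.03  ]
notch_l 0.69 [322.4 206.8] [-12.6419  37.1692 133.239 ] [0.5299 0.1926 0.03  ]
notch_l 0.56 [256.5 208.4] [-14.345  -21.0715 134.3091] [0.5143 0.2488 0.03  ]
```

```bash
cat >> h.py <<'E'
def quick(d,pos,R):
    P=cloud(d);T=(P-pos)@R
    ok=(d['depth']>0)&(abs(T[...,0])<.03)&(abs(T[...,1])<.045)
    o=[]
    for a in (.084,.114):
        for s in (1,-1):
            w=T[ok&(T[...,2]>=a)&(T[...,2]<a+.008)&(T[...,1]*s>0)&(T[...,0]<-.003)]
            o.append(np.mean(np.percentile(w[:,1],[5,95]))*1000)
    q=T[ok&(T[...,2]>.035)&(T[...,2]<.068)&(abs(T[...,1]-.003)<.012)]
    print('jaw y',np.round(o,1),'sep',round(o[2]-o[3],1),'slope',round((o[2]-o[0]-o[3]+o[1])/60,3),'boss',q.min(0),q.max(0))
    for nm in ['tip_l','notch_l','ring_back']:
        for r in ctrl.landmark_of('wrist',nm)[:2]: print(' ',nm,round(r['conf'],2),np.round(r['pixel'],1),np.round(((atz(d,r['pixel'],.030)-pos)@R)*1000,1))
E
python3 - <<'E'
from h import *
import pickle
np.set_printoptions(precision=4,suppress=True)
ctrl.move_linear([.5225,.2262,.1630],max_speed=.02)
for g in (.033,.029):
    ctrl.gripper_to(g,force=70);ctrl.wait(.2);st()
    d=img('wrist');pos=np.array(ctrl.current_position());Rc=np.array(ctrl.current_eef_rot())
    quick(d,pos,Rc)
pickle.dump((d,pos,Rc),open('spr2.pkl','wb'))
E
```

```text
t 20.21 pos [0.5226 0.2262 0.1632] gap 0.0332 ff 13.6 wf [ 0.7 -1.6  2.3] wt [-0.25 -0.06  0.  ]
jaw y [ 20.6 -11.   29.2 -16.7] sep 45.9 slope 0.238 boss [-0.0175 -0.0088  0.0351] [0.0039 0.015  0.068 ]
  tip_l 0.86 [260.6 205.2] [-11.1 -17.4 133.1]
  tip_l 0.59 [315.3 207. ] [-12.5  30.7 132. ]
  notch_l 0.7 [321.5 205.4] [-11.   36.2 132. ]
  notch_l 0.6 [257.5 204.7] [-10.7 -20.1 133.2]
  ring_back 0.94 [291.6 162.5] [ 26.1   9.7 135.9]
t 20.82 pos [0.5225 0.2262 0.163 ] gap 0.0291 ff 15.1 wf [ 0.1 -0.7  2.2] wt [-0.26 -0.03 -0.07]
jaw y [ 21.8 -10.5  32.1 -17.6] sep 49.6 slope 0.288 boss [-0.0174 -0.0089  0.0352] [0.0041 0.0149 0.0674]
  tip_l 0.83 [261.3 203.8] [ -9.8 -16.7 133. ]
  tip_l 0.63 [319.4 207.2] [-12.6  34.3 131.7]
  notch_l 0.77 [324.  206.3] [-11.7  38.3 131.7]
  notch_l 0.6 [255.5 205. ] [-10.9 -21.8 133. ]
  ring_back 0.71 [293.6 162.5] [ 26.2  11.5 135.6]
```

```bash
python3 - <<'E'
from h import *
import pickle
np.set_printoptions(precision=4,suppress=True)
for g in (.0265,.0245):
    ctrl.gripper_to(g,force=70);ctrl.wait(.2);st()
d=img('wrist');pos=np.array(ctrl.current_position());Rc=np.array(ctrl.current_eef_rot())
quick(d,pos,Rc);meas(d,pos,Rc)
pickle.dump((d,pos,Rc),open('spr3.pkl','wb'))
for nm in ['ring_back','tip_l','notch_l']:
  for r in ctrl.landmark_of('wrist',nm)[:2]: print(nm,atz(d,r['pixel'],.030))
# ring arc fit from dark pixels in plane z=.0315 around seat
w=(d['pixels'][...,0]<120)
v,u=np.nonzero(w);X=np.array([atz(d,(a,b),.0315) for a,b in zip(u,v)])[:,:2]
ok=np.hypot(X[:,0]-.5443,X[:,1]-.2308)<.032
ex=np.array([.9707,.2402]);ey=np.array([-.2402,.9707])
L=(X[ok]-[.5443,.2308])@np.c_[ex,ey]*1000
for a in range(-12,28,4):
    s=L[(L[:,0]>=a)&(L[:,0]<a+4)]
    if len(s): print('ring x',a,'y range',np.round([s[:,1].min(),s[:,1].max()],1),len(s))
print('back x',L[abs(L[:,1])<6][:,0].max())
E
```

```text
t 21.44 pos [0.5224 0.2263 0.1629] gap 0.0269 ff 15.9 wf [ 0.8 -0.2  1.3] wt [-0.1   0.01  0.07]
t 21.86 pos [0.5225 0.2262 0.163 ] gap 0.0246 ff 16.7 wf [ 0.5 -0.7  1.2] wt [-0.13  0.01  0.  ]
jaw y [ 22.9 -11.   33.5 -18.3] sep 51.8 slope 0.298 boss [-0.017  -0.0088  0.0352] [0.0043 0.015  0.0679]
  tip_l 0.92 [258.6 201.8] [ -8.  -19.  133.2]
  tip_l 0.67 [320.3 204.9] [-10.5  35.1 131.9]
  notch_l 0.78 [254.9 205. ] [-10.9 -22.3 133. ]
  notch_l 0.49 [326.9 205.2] [-10.8  40.9 131.7]
  ring_back 0.82 [295.5 161. ] [ 27.4  13.1 135.7]
hand 1 397 min [-0.0067  0.0058 -0.0247] max [ 0.01   0.013 -0.02 ]
hand -1 162 min [-0.0062 -0.0134 -0.0228] max [ 0.0105 -0.0057 -0.02  ]
boss [-0.017  -0.0088  0.0352] [0.0043 0.0174 0.065 ]
0.085 1 35 y [0.0197 0.0265] xfront -0.00501101837832632 z 0.09175712313401947
0.085 -1 26 y [-0.014  -0.0079] xfront -0.005056004832685332 z 0.09185162574178464
0.095 1 34 y [0.0233 0.0299] xfront -0.006152716863730235 z 0.10141872750670607
0.095 -1 30 y [-0.016  -0.0095] xfront -0.006077044003548106 z 0.10183782500224561
0.105 1 27 y [0.0275 0.0333] xfront -
[... 206 characters left out ...]
0.115 -1 27 y [-0.0214 -0.0152] xfront -0.007708659622418806 z 0.12190047513435001
0.125 1 43 y [0.0015 0.0206] xfront 0.029770810026919968 z 0.12604428597003078
0.125 -1 16 y [-0.0062 -0.0008] xfront 0.02979082991331898 z 0.12607619606931458
ring_back [0.563  0.2257 0.03  ]
tip_l [0.5208 0.2483 0.03  ]
tip_l [0.5313 0.1951 0.03  ]
notch_l [0.5172 0.2508 0.03  ]
notch_l [0.5325 0.1894 0.03  ]
ring x -12 y range [-30.   19.4] 29
ring x -8 y range [-30.   19.4] 32
ring x -4 y range [-29.9  19.4] 28
ring x 0 y range [-28.9  19.3] 26
ring x 4 y range [-28.   17.6] 35
ring x 8 y range [-26.2  15.8] 51
ring x 12 y range [-22.7  12.3] 68
ring x 16 y range [-18.4   7.2] 106
back x 19.575161734155508
```

```bash
cat >> h.py <<'E'
def arc(d,c,z,yaw=13.9,thr=120,rad=.036):
    """outer extents of dark ring in its frame at plane z, mm relative to c"""
    v,u=np.nonzero(d['pixels'][...,0]<thr)
    X=np.array([atz(d,(a,b),z) for a,b in zip(u,v)])[:,:2];a=np.radians(yaw)
    X=X[np.hypot(*(X-c).T)<rad]
    L=(X-c)@np.array([[np.cos(a),-np.sin(a)],[np.sin(a),np.cos(a)]])*1000
    for a in range(-8,24,4):
        s=L[(L[:,0]>=a)&(L[:,0]<a+4)]
        if len(s): print('  x',a,'y',np.round([s[:,1].min(),s[:,1].max()],1))
    m=np.median(L[abs(L[:,0])<6][:,1]);print('  back',L[abs(L[:,1]-m)<6][:,0].max())
E
python3 - <<'E'
from h import *
import pickle
np.set_printoptions(precision=4,suppress=True)
ctrl.gripper_to(.022,force=70)
pos=np.array(ctrl.current_position());Rc=np.array(ctrl.current_eef_rot())
tip=np.array([-.0130,.0086,.137]);W=pos+Rc@tip
a=np.radians(13.9);M=np.array([.5443,.2308])-.024*np.array([np.cos(a),np.sin(a)]);print('tip now',W,'M',M)
R2=rot(193.9)@align([-.091,.052,1])
ctrl.move_linear(np.r_[M,W[2]]-R2@tip,max_speed=.02,orientation=R2);ctrl.wait(.2);st()
d=img('wrist');pos=np.array(ctrl.current_position());Rc=np.array(ctrl.current_eef_rot())
quick(d,pos,Rc);arc(d,[.5443,.2308],.0315)
# lift slightly 
ctrl.move_linear(pos+[0,0,.02],max_speed=.03);ctrl.wait(.2);st()
d=img('wrist');pos=np.array(ctrl.current_position());Rc=np.array(ctrl.current_eef_rot())
pickle.dump((d,pos,Rc),open('lift.pkl','wb'))
quick(d,pos,Rc);arc(d,[.5443,.2308],.0515)
P=cloud(d);m=(d['depth']>0)&(d['pixels'][...,0]<130)&(P[...,2]>.038)&(P[...,2]<.075)&(np.hypot(P[...,0]-.5443,P[...,1]-.2308)<.04)
q=P[m];print('ring pts',len(q),np.percentile(q[:,2],[5,50,95]))
A=np.c_[q[:,:2]-[.5443,.2308],np.ones(len(q))];print('plane',np.linalg.lstsq(A,q[:,2],rcond=None)[0])
E
```

```text
tip now [0.5224 0.2206 0.0247] M [0.521 0.225]
t 22.88 pos [0.5211 0.2266 0.1623] gap 0.0223 ff 17.0 wf [ 0.2 -0.1 -1.8] wt [-0.01  0.05  0.04]
jaw y [ 23.2 -11.1  35.1 -19.1] sep 54.3 slope 0.333 boss [-0.0173 -0.0087  0.035 ] [0.004  0.015  0.0679]
  tip_l 0.97 [258.4 202.3] [ -8.5 -19.2 133.3]
  tip_l 0.68 [321.8 205. ] [-10.2  36.2 130.3]
  notch_l 0.65 [253.6 207.8] [-13.5 -23.5 133.1]
  notch_l 0.45 [331.6 206.5] [-11.4  44.8 129.7]
  ring_back 0.94 [291.6 162.4] [ 26.3   9.8 135. ]
  x -8 y [-25.1  25. ]
  x -4 y [-24.1  25. ]
  x 0 y [-23.2  24.1]
  x 4 y [-21.4  22.3]
  x 8 y [-19.6  20.6]
  x 12 y [-17.   17.1]
  x 16 y [-11.  12.]
  back 12.671586250684198
t 24.08 pos [0.5209 0.2266 0.182 ] gap 0.0224 ff 17.0 wf [ 0.4 -0.  -1.3] wt [-0.12  0.06 -0.01]
jaw y [ 23.7 -11.   34.8 -18.7] sep 53.5 slope 0.314 boss [-0.0175 -0.0088  0.0351] [0.0036 0.015  0.0678]
  tip_l 0.78 [325.2 207.8] [-18.1  41.8 149.1]
  tip_l 0.66 [257.7 204.1] [-15.4 -21.2 152.6]
  notch_l 0.52 [254.7 207.2] [-18.4 -24.  152.5]
  notch_l 0.51 [330.7 210.5] [-20.6  46.9 148.6]
  ring_back 0.73 [292.3 160.7] [ 25.   11.  154.6]
  ring_back 0.45 [322.2 207.7] [-18.   39.  149.2]
  x -8 y [-25.  25.]
  x -4 y [-24.1  25. ]
  x 0 y [-23.1  23.2]
  x 4 y [-22.2  22.3]
  x 8 y [-19.6  20.6]
  x 12 y [-16.9  16.3]
  x 16 y [-11.    9.4]
  back 11.672362793129185
ring pts 617 [0.0478 0.0518 0.0693]
plane [-0.0911 -0.0453  0.0528]
```

```bash
cat >> h.py <<'E'
def ringplane(d,c,yaw,z,thr=140):
    """spread ring in air: plane and extents, frame yaw at c; mm"""
    P=cloud(d);a=np.radians(yaw);B=np.array([[np.cos(a),-np.sin(a)],[np.sin(a),np.cos(a)]])
    L=(P[...,:2]-c)@B;m=(d['depth']>0)&(d['pixels'][...,0]<thr)&(abs(P[...,2]-z)<.008)&(np.hypot(L[...,0],L[...,1])<.032)&(L[...,0]>-.012)
    q=np.c_[L[m],P[m][:,2]]*1000
    for k in range(3):
        A=np.c_[q[:,:2],np.ones(len(q))];s=np.linalg.lstsq(A,q[:,2],rcond=None)[0];e=q[:,2]-A@s;q=q[abs(e)<2.5]
    print('  plane slopes',np.round(s,3),'n',len(q),'rms',e.std().round(2))
    for a in range(-12,24,4):
        w=q[(q[:,0]>=a)&(q[:,0]<a+4)]
        if len(w)>3:
            l=w[w[:,1]>0];r=w[w[:,1]<0]
            print('  x',a,'out',np.round([w[:,1].min(),w[:,1].max()],1),'in',np.round([r[:,1].max() if len(r) else 0,l[:,1].min() if len(l) else 0],1),'z',w[:,2].mean().round(1))
    print('  back x',np.round([q[abs(q[:,1])<4][:,0].min(),q[abs(q[:,1])<4][:,0].max()],1)); return q
E
python3 - <<'E'
from h import *
import pickle
np.set_printoptions(precision=4,suppress=True)
d,pos,R=pickle.load(open('lift.pkl','rb'))
ringplane(d,[.5443,.2308],13.9,.0515)
for s in ((.0395,.0,),):
    pass
E
```

```text
plane slopes [ 0.13  -0.    50.928] n 368 rms 0.69
  x -12 out [-25.3  25.4] in [-22.6  21.7] z 49.7
  x -8 out [-25.1  25.4] in [-23.2  21.8] z 49.8
  x -4 out [-25.   24.3] in [-22.3  21.5] z 50.8
  x 0 out [-24.   24.1] in [-21.3  19.8] z 51.3
  x 4 out [-23.   22.3] in [-18.7  18.1] z 51.9
  x 8 out [-20.4  20.7] in [-13.5  12.7] z 52.2
  x 12 out [-16.9  17. ] in [-7.6  5.1] z 52.7
  x 16 out [-12.6  10.2] in [-0.8  0. ] z 53.2
  back x [16.  18.6]
```

```bash
python3 - <<'E'
from h import *
import pickle
np.set_printoptions(precision=4,suppress=True)
for f,z in (('eng',.0315),('spr3',.0315)):
    d,pos,R=pickle.load(open(f+'.pkl','rb'));print(f);ringplane(d,[.5443,.2308],13.9,z,120)
d,pos,R=pickle.load(open('lift.pkl','rb'));meas(d,pos,R)
E
```

```text
eng
  plane slopes [-0.001  0.002 31.239] n 266 rms 0.69
  x -12 out [-19.7  20.3] in [-15.4  15.2] z 31.1
  x -8 out [-20.5  21.2] in [-18.8  17.7] z 31.4
  x -4 out [-21.3  22.1] in [-19.6  18.5] z 31.4
  x 0 out [-21.3  22.1] in [-20.3  19.3] z 31.2
  x 4 out [-20.3  21.1] in [-19.4  18.4] z 31.2
  x 8 out [-19.5  20.2] in [-16.8  15.8] z 31.3
  x 12 out [-16.   17.6] in [-13.3  12.3] z 31.1
  x 16 out [-14.2  15. ] in [-0.5  0.3] z 31.3
  x 20 out [-6.5  8. ] in [-0.5  0.4] z 31.2
  back x [19.5 22.1]
spr3
  plane slopes [ 0.276 -0.029 35.255] n 224 rms 0.74
  x -12 out [-29.8  19.4] in [-26.4  16. ] z 32.4
  x -8 out [-29.7  19.4] in [-27.9  16.8] z 33.5
  x -4 out [-29.6  19.2] in [-27.7  16.5] z 34.8
  x 0 out [-28.6  19.1] in [-26.7  15.5] z 35.9
  x 4 out [-27.5  17.2] in [-24.   13.7] z 37.5
  x 8 out [-25.7  16.3] in [-20.6   9.4] z 38.2
  x 12 out [-22.2  12.9] in [-16.4   0.3] z 38.7
  x 16 out [-13.    5.2] in [-4.7  0.3] z 39.3
  back x [15.8 17.5]
hand 1 322 min [-0.0067  0.0049 -0.0249] max [ 0.0103  0.013  -0.02  ]
hand -1 107 min [-0.0063 -0.0121 -0.0221] max [ 0.0
[... 348 characters left out ...]
5] xfront -0.006925919740694812 z 0.10192838045585165
0.105 1 29 y [0.0282 0.0342] xfront -0.007895291043157861 z 0.11169123379450739
0.105 -1 27 y [-0.019  -0.0131] xfront -0.007751819697148189 z 0.1115994317034957
0.115 1 30 y [0.0317 0.0378] xfront -0.008754759821150985 z 0.12165502201009727
0.115 -1 22 y [-0.0222 -0.0152] xfront -0.008648365203609986 z 0.12161878547603241
0.125 1 292 y [0.0049 0.0403] xfront 0.029877447482716105 z 0.13198150062351924
0.125 -1 37 y [-0.0248 -0.0002] xfront 0.02965374526227741 z 0.13198182774548803
0.132 1 158 y [0.0024 0.0419] xfront 0.0296058004945434 z 0.13649985587693114
0.132 -1 333 y [-0.025  -0.0027] xfront 0.029589074950734307 z 0.13827182486582423
```

The ring is lifted and level across y, but its back is up by about 7°. I'll raise it, tilt to level it and hover over the post, measuring post and ring in the same view.

```bash
cat > post.py <<'E'
from h import *
def postfit(d,c=(.5629,.0485)):
    P=cloud(d);ok=d['depth']>0
    r=np.hypot(P[...,0]-c[0],P[...,1]-c[1])
    for nm,a,b,rm in [('plate',.078,.09,.09),('flange',.092,.1,.045),('top',.128,.139,.026),('nip',.144,.153,.01)]:
        q=P[ok&(P[...,2]>a)&(P[...,2]<b)&(r<rm)][:,:2].astype(np.float32).copy()*1000
        if len(q)>10:
            e=cv2.minEnclosingCircle(q);rc=cv2.minAreaRect(q);print('  post',nm,len(q),np.round(e[0],1),round(e[1],1),'rect',np.round(rc[0],1),np.round(rc[1],1),'med',np.round(np.median(q,0),1))
E
cat > go.py <<'E'
from post import *
import pickle
np.set_printoptions(precision=4,suppress=True)
d,pos,R=pickle.load(open('lift.pkl','rb'))
a=np.radians(13.9);ex=np.array([np.cos(a),np.sin(a),0]);ey=np.array([-np.sin(a),np.cos(a),0])
Qw=np.array([.5443,.2308,0])-.007*ex-.0002*ey+[0,0,.0483]
Qt=R.T@(Qw-pos)
R3=cv2.Rodrigues(ey*np.arctan(.13))[0]@R
cur=np.array(ctrl.current_position())
ctrl.move_linear(cur+[0,0,.125],max_speed=.12)
T=np.array([.5629,.0485,.168])-R3@Qt;print('T',T,'Qt',Qt)
S=T.copy();S[:2]=np.array(Qw[:2])-(R3@Qt)[:2]
ctrl.move_linear(S,max_speed=.06,orientation=R3)
ctrl.move_linear(T,max_speed=.1);ctrl.wait(.4);st()
d=img('wrist');pos=np.array(ctrl.current_position());Rc=np.array(ctrl.current_eef_rot())
pickle.dump((d,pos,Rc,R3,Qt),open('hp.pkl','wb'))
cv2.imwrite('pics/hp.png',d['pixels'][:,:,::-1])
quick(d,pos,Rc);postfit(d);ringplane(d,[.5629,.0485],13.9,.1695)
E
python3 go.py
```

```text
T [0.5632 0.0504 0.3028] Qt [0.0046 0.0087 0.1345]
t 28.3 pos [0.5631 0.0505 0.3028] gap 0.0223 ff 17.0 wf [ 0.3 -0.4 -1.4] wt [-0.02 -0.06  0.02]
jaw y [ 23.  -11.2  35.3 -18.4] sep 53.7 slope 0.325 boss [-0.0166 -0.0089  0.035 ] [0.0046 0.0149 0.0679]
  tip_l 0.7 [255.8 202. ] [-46.2 -32.3 276.9]
  tip_l 0.67 [323.4 206.8] [-51.7  55.8 272.6]
  notch_l 0.72 [327.2 204. ] [-47.8  60.6 272.2]
  ring_back 0.87 [292.5 159.5] [  9.9  15.1 272.3]
  ring_back 0.16 [284.8 225.3] [-78.2   5.7 276.2]
  post plate 4459 [563.5  49.6] 74.8 rect [563.1  49.4] [ 90.  124.7] med [592.3  50.2]
  post flange 1932 [563.2  49.4] 37.8 rect [563.5  49.9] [74.1 74.9] med [577.3  51.1]
  post top 1071 [562.9  49.5] 20.0 rect [561.8  49.6] [37.6 39. ] med [563.7  49.4]
  post nip 69 [562.9  49.4] 4.1 rect [563.5  49.5] [7.2 7.5] med [563.6  49.4]
  plane slopes [  0.017   0.005 169.513] n 404 rms 0.72
  x -12 out [-29.5  30.3] in [-19.8  20.4] z 169.4
  x -8 out [-25.   24.9] in [-20.6  20.6] z 169.2
  x -4 out [-24.8  25.7] in [-22.2  22.9] z 169.5
  x 0 out [22.8 25.6] in [ 0.  22.8] z 169.7
  x 4 out [22.7 25.5] in [ 0.  22.7] z 169.8
  x 8 out [-24.4  23.7] in [-22.6  21.8] z 169.6
  x 12 out [-23.6  22.7] in [-19.2  19.1] z 169.8
  x 16 out [-20.9  20.9] in [-16.6  15.7] z 169.9
  x 20 out [-18.2  19. ] in [-8.9  8. ] z 170.0
  back x [25. 28.]
```

```bash
cat > go2.py <<'E'
from post import *
import pickle,sys
np.set_printoptions(precision=4,suppress=True)
d,pos,R,R3,Qt=pickle.load(open('hp.pkl','rb'))
a=np.radians(13.9);ex=np.array([np.cos(a),np.sin(a),0]);ey=np.array([-np.sin(a),np.cos(a),0])
Q=np.array([.5629,.0485,.1678])+.0022*ex      # ring point for the axis, now
Qt=R.T@(Q-pos)
R4=cv2.Rodrigues(ey*.015)[0]@R3
ctrl.gripper_to(.0212,force=70)
ax=np.array([.5633,.0494])
ctrl.move_linear(np.r_[ax,.160]-R4@Qt,max_speed=.03,orientation=R4)
ctrl.move_linear(np.r_[ax,.1445]-R4@Qt,max_speed=.04);ctrl.wait(.4);st()
d=img('wrist');pos=np.array(ctrl.current_position());Rc=np.array(ctrl.current_eef_rot())
pickle.dump((d,pos,Rc,R4,Qt),open('hp2.pkl','wb'))
quick(d,pos,Rc);postfit(d);ringplane(d,ax,13.9,.1463)
E
python3 go2.py
```

```text
t 30.06 pos [0.5635 0.0513 0.2798] gap 0.0212 ff 17.4 wf [-0.4 -0.3 -1.6] wt [-0.05 -0.06  0.06]
jaw y [ 23.7 -10.9  35.2 -18.7] sep 53.8 slope 0.322 boss [-0.0169 -0.0083  0.035 ] [0.0048 0.015  0.0679]
  tip_l 0.9 [324.2 204.2] [-41.9  53.8 249.9]
  tip_l 0.71 [259.8 204.4] [-43.2 -25.7 254. ]
  notch_l 0.49 [254.9 205.1] [-44.2 -31.8 254.4]
  notch_l 0.47 [330.4 202.5] [-39.6  61.3 249.3]
  ring_back 0.89 [296.6 160. ] [ 12.6  19.2 248.7]
  post plate 4830 [563.8  49.6] 75.0 rect [563.1  49.4] [ 90.1 124.6] med [594.6  50.6]
  post flange 2081 [563.2  49.4] 37.9 rect [563.5  49.7] [74.3 75. ] med [578.6  51.4]
  post top 1319 [563.   49.4] 20.1 rect [562.9  49.4] [39.2 39.4] med [565.5  49.9]
  post nip 77 [563.1  49.4] 4.1 rect [563.1  49.5] [7.9 7. ] med [563.8  49.7]
  plane slopes [ -0.006   0.001 146.219] n 411 rms 0.74
  x -12 out [-28.7  29.3] in [-20.7  20.3] z 146.3
  x -8 out [-25.   24.7] in [-22.3  21.3] z 146.1
  x -4 out [-24.9  24.7] in [-23.1  22.9] z 146.3
  x 0 out [-24.7  24.6] in [-23.8  22.7] z 146.2
  x 4 out [-25.4  24.5] in [-23.6  21.9] z 146.3
  x 8 out [-24.4  23.6] in [-22.8  20. ] z 146.1
  x 12 out [-21.8  21.8] in [-17.5  17.3] z 146.3
  x 16 out [-20.9  19.9] in [-12.4  11.4] z 146.2
  x 20 out [-16.6  15.7] in [-0.5  0.3] z 146.0
  back x [23.  27.1]
```

```bash
cat > go3.py <<'E'
from post import *
import pickle,sys
np.set_printoptions(precision=4,suppress=True)
d,pos,R,R4,Qt=pickle.load(open('hp2.pkl','rb'))
a=np.radians(13.9);ex=np.array([np.cos(a),np.sin(a),0]);ey=np.array([-np.sin(a),np.cos(a),0])
ax=np.array([.5633,.0494])-.0007*ex[:2]+.0002*ey[:2]
B=-R4@Qt
ctrl.move_linear(np.r_[ax,.140]+B,max_speed=.03);ctrl.wait(.1);st()
for z in (.132,.124,.118):
    h=ctrl.move_linear(np.r_[ax,z]+B,max_speed=.025,guard=3.5);ctrl.wait(.15);print(z,h);st()
    if h: break
d=img('wrist');pos=np.array(ctrl.current_position());Rc=np.array(ctrl.current_eef_rot())
pickle.dump((d,pos,Rc,R4,Qt),open('hp3.pkl','wb'))
postfit(d);print(pos-B);ringplane(d,ax,13.9,(pos-B)[2]+.00175)
E
python3 go3.py
```

```text
t 30.66 pos [0.5626 0.0513 0.2749] gap 0.0217 ff 17.4 wf [-0.4 -0.6 -2.7] wt [-0.02 -0.04  0.04]
0.132 False
t 31.27 pos [0.5627 0.0513 0.2672] gap 0.0217 ff 17.4 wf [-0.1  0.  -1.8] wt [-0.04 -0.02  0.02]
0.124 False
t 31.89 pos [0.5627 0.0514 0.2592] gap 0.0218 ff 17.4 wf [ 0.  -0.3 -1.4] wt [-0.07 -0.07 -0.05]
0.118 False
t 32.43 pos [0.5627 0.0513 0.2531] gap 0.0217 ff 17.4 wf [-0.2 -0.5 -1.5] wt [-0.02 -0.06  0.02]
  post plate 5407 [563.2  49.4] 75.2 rect [563.   49.5] [ 89.9 124.8] med [596.2  52.5]
  post flange 2108 [562.9  49.6] 38.0 rect [565.1  50. ] [71.4 75.2] med [580.5  54. ]
  post top 1534 [562.   46.2] 23.5 rect [563.3  49.6] [39.5 39.8] med [566.3  50.3]
  post nip 92 [563.   49.5] 4.0 rect [563.3  49.5] [7.4 7.2] med [563.7  49.7]
[0.5626 0.0494 0.1181]
  plane slopes [ -0.013  -0.002 119.767] n 554 rms 0.69
  x -12 out [-29.4  29.1] in [-18.9  21.3] z 119.9
  x -8 out [-25.7  24.8] in [-20.7  21.3] z 119.8
  x -4 out [-26.6  24.8] in [-22.2  22.9] z 119.8
  x 0 out [-26.4  25.4] in [-22.9  21.9] z 119.6
  x 4 out [-25.4  24.5] in [-21.9  21. ] z 119.8
  x 8 out [-24.5  24.4] in [-21.  20.] z 119.7
  x 12 out [-22.7  22.7] in [-17.5  16.5] z 119.6
  x 16 out [-20.9  20. ] in [-11.5  10.5] z 119.5
  x 20 out [-17.5  16.5] in [-0.5  0.3] z 119.4
  back x [22.9 26.7]
```

```bash
cat > go4.py <<'E'
from post import *
import pickle
np.set_printoptions(precision=4,suppress=True)
d,pos,R,R4,Qt=pickle.load(open('hp3.pkl','rb'))
P=cloud(d);r=np.hypot(P[...,0]-.5631,P[...,1]-.0494)
print('top z',np.median(P[(r>.008)&(r<.015)&(d['depth']>0)][:,2]),'flange z',np.median(P[(r>.03)&(r<.036)&(abs(P[...,2]-.096)<.004)][:,2]))
a=np.radians(13.9);ey=np.array([-np.sin(a),np.cos(a),0])
ax=np.r_[(pos+R4@Qt)[:2],.1158]+.0003*ey
h=ctrl.move_linear(ax-R4@Qt,max_speed=.015,guard=3);ctrl.wait(.4);print(h);st()
d=img('wrist');pos=np.array(ctrl.current_position());Rc=np.array(ctrl.current_eef_rot())
print(pos+R4@Qt)
quick(d,pos,Rc);ringplane(d,ax[:2],13.9,.1175)
ctrl.wait(.5);st()
E
python3 go4.py
```

```text
top z 0.27271290857437425 flange z 0.0959495802477832
False
t 33.18 pos [0.5627 0.0516 0.2509] gap 0.0216 ff 17.4 wf [-0.2  0.2 -1.4] wt [-0.02 -0.05  0.  ]
[0.5626 0.0497 0.1158]
jaw y [ 23.6 -11.2  19.4 -10.8] sep 30.2 slope -0.078 boss [-0.0167 -0.0083  0.0351] [0.0047 0.015  0.0673]
  tip_l 0.96 [257.  199.9] [-29.8 -26.9 224.5]
  tip_l 0.58 [323.  206.1] [-36.3  48.7 221. ]
  notch_l 0.72 [332.4 202.1] [-31.4  59.2 220.2]
  notch_l 0.51 [255.3 205.5] [-36.6 -29.1 225. ]
  ring_back 0.75 [292.  160.7] [ 15.8  12.8 220. ]
  ring_back 0.73 [131.2 140.4] [  37.3 -164.8  228. ]
  plane slopes [ -0.008  -0.001 117.406] n 555 rms 0.75
  x -12 out [-29.4  29.4] in [-19.8  21.3] z 117.6
  x -8 out [-25.8  24.8] in [-21.4  22. ] z 117.4
  x -4 out [-26.5  24.7] in [-22.1  22.9] z 117.6
  x 0 out [-26.4  25.6] in [-22.9  21.9] z 117.2
  x 4 out [-25.5  24.6] in [-22.  21.] z 117.4
  x 8 out [-24.5  24.5] in [-21.   19.2] z 117.3
  x 12 out [-23.5  22.6] in [-16.7  16.6] z 117.3
  x 16 out [-20.9  19.9] in [-11.5  10.4] z 117.3
  x 20 out [-16.6  15.6] in [-0.5  1.2] z 117.2
  back x [22.8 26.7]
t 33.88 pos [0.5627 0.0516 0.2509] gap 0.0218 ff 17.4 wf [ 1.   0.3 -1.9] wt [-0.07 -0.08  0.02]
```

The ring is level around the groove, with its underside at about 113.9 mm. The wrist force is only the weight of the pliers and ring, so nothing presses on the head.

```bash
python3 -c "
from plant import ctrl
print(ctrl.close_job())"
```

```text
the job is handed in; nothing more can be done
None
```

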